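Find the rocking canister lid and press it home

ROBOT

A 6-joint arm with a two-finger parallel gripper is mounted at the origin on the work surface. World frame = base frame: x ahead of the robot, y to its left, z up, the work surface at z = 0. Lengths are in m, angles in rad, forces in N, time in s.
With the tool pointing down it reaches from about 0.3 to 0.85 m from the base axis. Payload 4.2 kg.
Tool frame: the origin (TCP) lies at the very end of the fingers, on their centre line; the grasp point (between the pads) lies 19 mm behind it (arm.grasp_offset is the x of the grasp point in the tool frame, in m); x points along the fingers, y is the direction in which the jaws open and shut, and the axes are right-handed (so a half turn about x gives the same grasp; the last joint's range is limited). The gripper opens to 91 mm and grips with 3 to 60 N. Pads are 32 mm wide; open, the fingers measure 118 mm over their backs; the gripper's body (76 mm by 178 mm) begins 60 mm behind the grasp point.
Start: joints at [-1.356, 0.32, 1.565, -0, 1.257, -0.02], TCP at [0.134, -0.559, 0.214] pointing down, gripper open.
Joint ranges: [-3.11, 3.11], [-0.84, 2.01], [0.21, 2.61], [-1.34, 4.49], [0.05, 2.63], [-2.56, 2.56]. Speed limits (rad/s): [2.57, 2.57, 3.14, 3.14, 3.14, 3.14].

INTERFACE

Orientations are given as [roll, pitch, yaw] about the fixed x, y, z axes, in that order (R = Rz(yaw) Ry(pitch) Rx(roll)).
In Python, from workcell import arm, viewer, ticket gives the robot as it stands. The module is installed in compiled form; this text tells all that it offers.
- The arm moves only by the tool arm_command, never from a script. Its argument "deltas" is a list of rows, each a list of 4 numbers: the shift along the tool's x, y, z in cm, then the turn about the tool's x in rad. A call has 1 to 8 rows; each row shifts and turns the commanded pose from where the row before left it, along the tool's axes as they then stand; what a row does not reach is not made up. A row lasts 1/12 s, in which the tool goes at most 41.7 mm and 7.16 degrees, less where a joint would pass 70% of its speed; a pose out of reach is approached as far as the arm can. A call with a gripper value outside its range is refused whole. "fingers" is the gripper's target within -1 to 1 (fully open at 1, half-way at 0, shut at -1), set as the call begins (left out, the last holds). The fingers move at their own pace and stop on an object; "grip_force" is the grip in N (left out, the last holds). Time passes only in rows, so rows that do not move let the fingers close. It gives the time, the measured TCP pose, the force and the opening at its end, in the units of the state.
- arm.sense(): the state, without advancing time (a new reading comes with each control period).
- viewer.camera(name): name is "side" or "top"; returns the picture (384x512x3 uint8, red, green, blue); there is no depth.
- viewer.get_calibration(name): a dict with "mtx" (3x3 intrinsics, pixels), "rvec" (rotation vector, rad) and "tvec" (3), from world to camera coordinates, as OpenCV has them. Camera axes: x right, y down, z forward; pixel columns grow to the right and rows downward; lengths in m; the calibration is good to about 2 mm. A picture is of the moment at which its call begins. get_calibration takes no time and is no camera call.
- ticket.close_job(): hands the job in, once; it reports no verdict.
The state is a dict: "clock": time; "joint_positions": joint angles; "qd": joint speeds; "effort": joint torques, N m; "position": TCP position; "ee_rot": TCP orientation; "force": force on the tool from outside, world axes, zero at the start; "torque": the same for the moment, N m; "gripper_width": finger opening in m.
Only numpy, scipy, OpenCV 4.12 (cv2) and the standard library are available. Lean on these libraries where they do the work, as an engineer would, in place of code of your own. Each camera call takes 0.05 s, during which the arm holds its last target.

TASK

One of the three steel canister lids on the drainer board is not on properly. Press each lid near its edge with the fingertips until you find the one that rocks, then press that lid down in its middle until it is fully home, and finish with the fingertips still resting firmly on it. Only press the lids, never lift them, and leave the bowl, dish, tin and fork where they are.

Things in the scene. Friction and masses are not known exactly. Their poses are not given: they have to be found in the camera images.
- lid_1: steel lid of the short canister (64 mm tall, 92 mm across, white enamel, fixed). Origin at the centre of the flat top face, 73 mm above the board at the start; z up. The three lids are identical: flat disc 100 mm across, skirt 18 mm deep over the rim, dark seal round its foot. Two lids (any two) are home already and stay firm wherever pressed; the third is loose and looks the same, at the same height, until pressed.
- lid_2: steel lid of the middle-sized canister (76 mm tall, 92 mm across, white enamel, fixed). Origin at the centre of the flat top face, 85 mm above the board at the start; z up. Same as lid_1. Whichever lid is loose rocks: 1 to 2 N on its top 35 to 40 mm from the centre tips it 0.09 to 0.12 rad (that side goes down 3 to 4.5 mm); let go, it springs back level.
- lid_3: steel lid of the tall canister (88 mm tall, 92 mm across, white enamel, fixed). Origin at the centre of the flat top face, 97 mm above the board at the start; z up. Same as lid_1. Whichever lid is loose, pressed in its middle, gives nothing up to about 9 N, then slides 4 mm down, stops firmly and stays. Pressed hard near the edge it goes only part of the way.
- bowl: upturned steel mixing bowl, 150 mm across and 62 mm high; origin at the centre of its underside on the board
- dish: open teal ceramic dish, 140 mm across the rim and 40 mm high; origin at the centre of its underside
- tin: squat aluminium tin standing towards the back, 76 mm across and 50 mm high; origin at the centre of its underside
- fork: white plastic fork lying flat, 177 mm long, 24 mm wide and 5 mm thick; origin on its underside, 90 mm from the handle's end; its x axis points to the tines
Things that resemble listed ones, but are neither listed nor needed, are in the scene too. Leave any blue look-alike of the part that bears lid_2 alone. Leave any purple look-alike of the part that bears lid_1 alone.

How it is judged:
By the outcome, as a careful person would: the job done as asked, in the order asked, and still so for the second after the job is handed in, while the arm keeps its last pose, push and grip.
It also fails if it takes over 48 s, if anything falls off the work surface, if the arm or the gripper's body presses on something with over 40 N, if the wrist force passes 120 N, or if a joint passes its speed limit or range.

## Working session

There is one attempt and no reset: what is moved stays moved. The work goes in short steps, Python scripts to look and compute and a tool call to move; the robot and the scene stay as the last step left them, time stands still between calls to the robot, and variables do not carry over. Pictures are saved under pics/ and viewed, and the job is handed in when it is done.

Besides the shell and the picture viewer there is one more tool, called after "Emit:" by a JSON object that holds its "fn" and its "kwargs", one argument or row to a line. arm_command: Moves the arm, as the interface text tells. Its arguments: {"type":"object","properties":{"deltas":{"type":"array","items":{"type":"array","items":{"type":"number"}}},"fingers":{"type":"number"},"grip_force":{"type":"number"}},"required":["deltas"]}

```bash
mkdir -p pics
cat > h.py <<'E'
import numpy as np,cv2
from workcell import arm,viewer,ticket
def snap(n,f):
    im=viewer.camera(n); cv2.imwrite('pics/'+f,im[:,:,::-1]); return im
def cal(n):
    c=viewer.get_calibration(n); return np.array(c['mtx'],float),np.array(c['rvec'],float).reshape(3),np.array(c['tvec'],float).reshape(3)
def px2z(n,u,v,z):
    K,r,t=cal(n);R=cv2.Rodrigues(r)[0];d=R.T@np.linalg.inv(K)@np.array([u,v,1.]);o=-R.T@t
    return o+d*(z-o[2])/d[2]
def proj(n,P):
    K,r,t=cal(n);return cv2.projectPoints(np.array(P,float).reshape(-1,3),r,t,K,None)[0].reshape(-1,2)
E
python3 - <<'E'
from h import *
snap('top','t0.png');snap('side','s0.png')
print(arm.sense())
for n in('top','side'):
    K,r,t=cal(n);print(n,-cv2.Rodrigues(r)[0].T@t)
E
```

```text
{'clock': 0.1, 'joint_positions': array([-1.35600973e+00,  3.20223085e-01,  1.56552433e+00, -1.15024420e-05,
        1.25744378e+00, -2.00203008e-02]), 'qd': array([ 0.00070756, -0.00208788, -0.00119122, -0.00011001,  0.00046185,
        0.00086846]), 'effort': array([-1.40185680e-04, -4.13332772e+01, -2.32510722e+01,  7.28474488e-02,
        4.21892689e-02, -4.57179613e-05]), 'position': array([ 0.13366587, -0.55878178,  0.21321988]), 'ee_rot': array([-1.5839751 ,  1.56919775,  1.79242801]), 'force': array([ 7.64101045e-01, -3.48786679e-02, -4.76101445e-04]), 'torque': array([-0.01943327,  0.0193546 , -0.005067  ]), 'gripper_width': 0.09129609232406809}
top [ 0.48886821 -0.00869014  1.3922094 ]
side [ 0.52042101 -0.73875074  0.96630166]
```

View pics/t0.png

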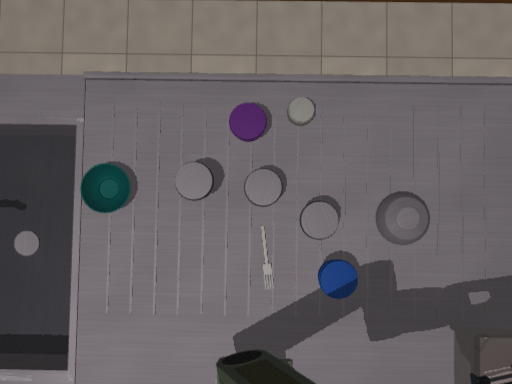

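View pics/s0.png

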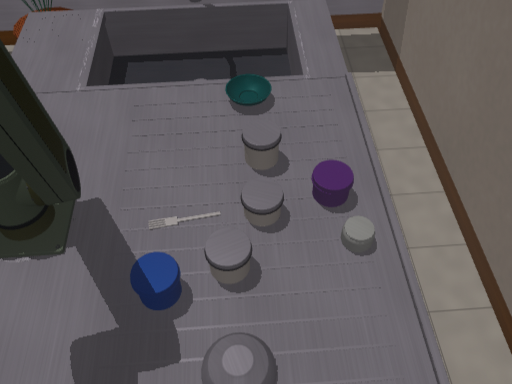

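The top view shows the lids at about (194,181), (263,187) and (320,220). In the side view they are at about (262,135), (262,196) and (229,248). The blue and purple cans are the decoys. Next I'll locate the lids precisely.

Run:
```python
from h import *
im=cv2.imread('pics/t0.png');s=cv2.imread('pics/s0.png')
a=cv2.resize(im[130:270,140:380],None,fx=3.3,fy=3.3,interpolation=cv2.INTER_CUBIC);cv2.imwrite('pics/t0z.png',cv2.convertScaleAbs(a,alpha=1.5))
a=cv2.resize(s[105:295,190:310],None,fx=3.1,fy=3.1,interpolation=cv2.INTER_CUBIC);cv2.imwrite('pics/s0z.png',cv2.convertScaleAbs(a,alpha=1.5))
for (u,v),(us,vs) in zip([(194,181),(263,187),(320,220)],[(262,135),(262,196),(229,248)]):
    for h in(.073,.085,.097):
        P=px2z('top',u,v,h);print(P.round(3),proj('side',P).round(1),us,vs,'Rpx',(proj('top',P+[.05,0,0])-proj('top',P)).round(1))
R=cv2.Rodrigues(cal('top')[1])[0];print(R.round(2))
from scipy.spatial.transform import Rotation as Ro
print(Ro.from_euler('xyz',arm.sense()['ee_rot']).as_matrix().round(3))
```

```text
[0.59  0.17  0.073] [[261.4 137.2]] 262 135 Rpx [[  0.4 -18.6]]
[0.589 0.168 0.085] [[261.1 134.3]] 262 135 Rpx [[  0.4 -18.7]]
[0.588 0.166 0.097] [[260.8 131.4]] 262 135 Rpx [[  0.5 -18.9]]
[ 0.576 -0.016  0.073] [[261.9 192.2]] 262 196 Rpx [[  0.3 -18.6]]
[ 0.576 -0.016  0.085] [[261.6 189. ]] 262 196 Rpx [[  0.3 -18.8]]
[ 0.575 -0.016  0.097] [[261.3 185.7]] 262 196 Rpx [[  0.3 -19. ]]
[ 0.491 -0.169  0.073] [[228.2 249.1]] 229 248 Rpx [[  0.2 -18.8]]
[ 0.491 -0.167  0.085] [[227.9 245.6]] 229 248 Rpx [[  0.2 -18.9]]
[ 0.491 -0.166  0.097] [[227.5 241.9]] 229 248 Rpx [[  0.2 -19.1]]
[[ 0.02 -1.   -0.01]
 [-1.   -0.02 -0.05]
 [ 0.05  0.01 -1.  ]]
[[-0.     0.233 -0.973]
 [ 0.002 -0.973 -0.233]
 [-1.    -0.002 -0.   ]]
```

View pics/t0z.png

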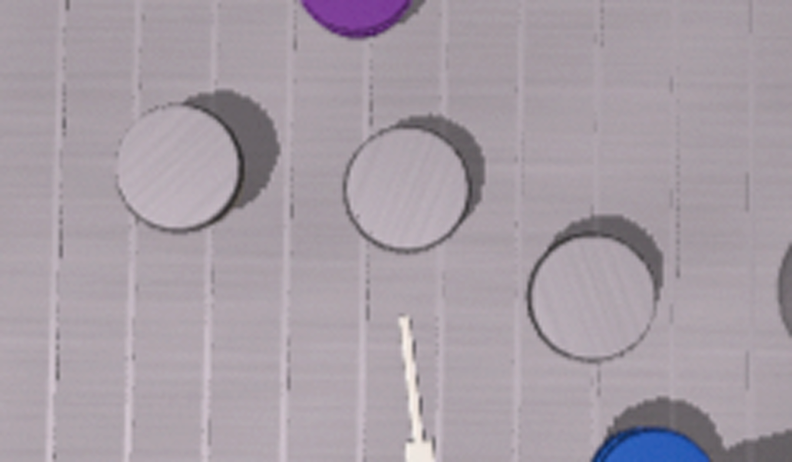

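View pics/s0z.png

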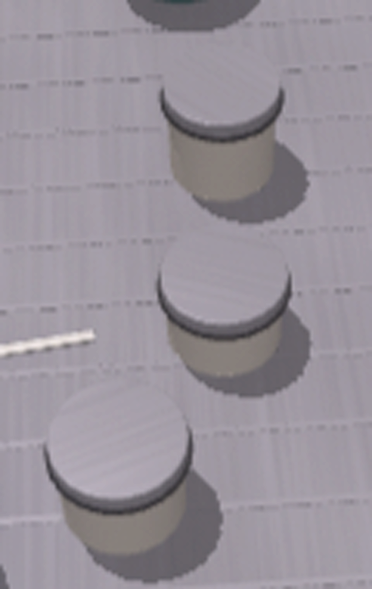

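The order along the board is lid_3 (tall) at about (0.588, 0.166), lid_1 (short) at about (0.576, -0.016) and lid_2 (middle) at about (0.491, -0.167). Top and side agree, and the visible can heights fit. I'll shut the fingers and go above lid_2's near edge.

Emit:
{"fn": "arm_command", "kwargs": {
  "deltas": [
    [0, -1.84, -3.13, 0],
    [0, -1.84, -3.13, 0],
    [0, -1.84, -3.13, 0],
    [0, -1.84, -3.13, 0],
    [0, -1.84, -3.13, 0],
    [0, -1.84, -3.13, 0],
    [0, -1.84, -3.13, 0],
    [0, -1.84, -3.13, 0]
  ],
  "fingers": -1,
  "grip_force": 20
}}

```text
clock: 0.77
position: [0.3438, -0.3562, 0.2137]
ee_rot: [-0.972, 1.57, 2.404]
force: [0.5, -0.2, -0.2]
gripper_width: 0.0409
```

Emit:
{"fn": "arm_command", "kwargs": {
  "deltas": [
    [0, -1.84, -3.13, 0],
    [0, -1.84, -3.13, 0],
    [0, -1.84, -3.13, 0],
    [0, -1.84, -3.13, 0],
    [0, -1.84, -3.13, 0],
    [0, -1.84, -3.13, 0],
    [0, 0, 0, 0],
    [0, 0, 0, 0]
  ]
}}

```text
clock: 1.43
position: [0.5007, -0.2054, 0.2133]
ee_rot: [-0.413, 1.57, 2.967]
force: [0.1, -0.0, 0.1]
gripper_width: 0.0005
```

Emit:
{"fn": "arm_command", "kwargs": {
  "deltas": [
    [2.8, 0, 0, 0],
    [2.8, 0, 0, 0],
    [2.8, 0, 0, 0],
    [2.8, 0, 0, 0],
    [0.6, 0, 0, 0],
    [0, 0, 0, 0]
  ]
}}

```text
clock: 1.93
position: [0.4978, -0.207, 0.0942]
ee_rot: [-0.582, 1.566, 2.793]
force: [0.2, 0.1, 0.1]
gripper_width: 0.0005
```

Run:
```python
from h import *
a=snap('top','t1.png');b=snap('side','s1.png')
x=cv2.resize(a[150:300,230:400],None,fx=3.5,fy=3.5,interpolation=cv2.INTER_CUBIC)[:,:,::-1]
y=cv2.resize(b[180:330,160:310],None,fx=3.5,fy=3.5,interpolation=cv2.INTER_CUBIC)[:,:,::-1]
cv2.imwrite('pics/t1z.png',cv2.convertScaleAbs(x,alpha=1.5));cv2.imwrite('pics/s1z.png',cv2.convertScaleAbs(y,alpha=1.5))
s=arm.sense();print(s['position'],s['force'],proj('side',s['position']),proj('top',s['position']))
```

```text
[ 0.50042888 -0.20771319  0.09710958] [ 0.64998628 -0.3185191  -0.61217979] [[232.7438239  258.42289207]] [[336.044975   216.62584606]]
```

View pics/s1z.png

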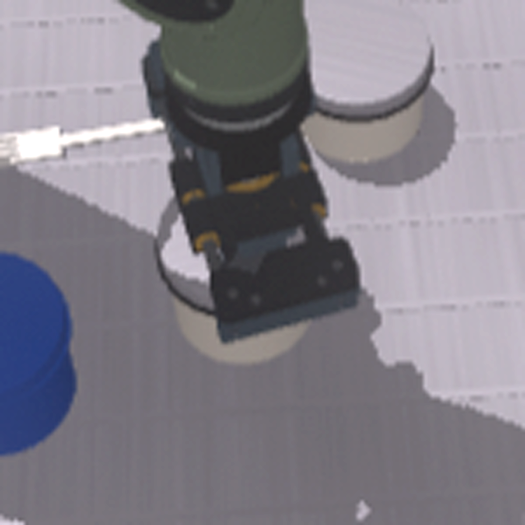

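View pics/t1z.png

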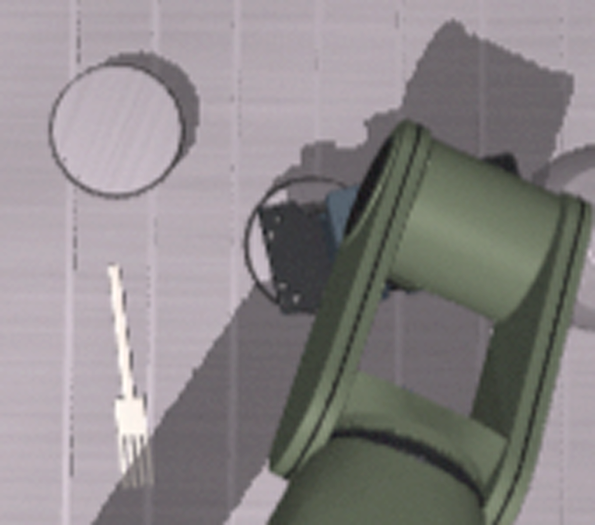

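The fingers are over lid_2's near part, and the tips are hidden behind the gripper body. I'll descend slowly while watching force.

Emit:
{"fn": "arm_command", "kwargs": {
  "deltas": [
    [0.3, 0, 0, 0],
    [0.3, 0, 0, 0],
    [0.2, 0, 0, 0],
    [0, 0, 0, 0]
  ]
}}

```text
clock: 2.37
position: [0.5, -0.2068, 0.0882]
ee_rot: [2.276, 1.57, -0.631]
force: [0.5, 0.4, -0.3]
gripper_width: 0.0003
```

Emit:
{"fn": "arm_command", "kwargs": {
  "deltas": [
    [0.1, 0, 0, 0],
    [0.1, 0, 0, 0],
    [0, 0, 0, 0]
  ]
}}

```text
clock: 2.62
position: [0.5, -0.2067, 0.0858]
ee_rot: [-0.038, 1.571, -2.945]
force: [0.3, 0.4, -0.0]
gripper_width: 0.0004
```

Emit:
{"fn": "arm_command", "kwargs": {
  "deltas": [
    [0.1, 0, 0, 0],
    [0, 0, 0, 0]
  ]
}}

```text
clock: 2.78
position: [0.5002, -0.2068, 0.0853]
ee_rot: [2.301, 1.57, -0.606]
force: [-0.7, 0.0, 2.8]
gripper_width: 0.0006
```

Emit:
{"fn": "arm_command", "kwargs": {
  "deltas": [
    [0.05, 0, 0, 0],
    [0, 0, 0, 0],
    [0, 0, 0, 0]
  ]
}}

```text
clock: 3.03
position: [0.5002, -0.2068, 0.0852]
ee_rot: [2.373, 1.57, -0.534]
force: [-1.8, 0.2, 6.2]
gripper_width: 0.0004
```

Emit:
{"fn": "arm_command", "kwargs": {
  "deltas": [
    [0.05, 0, 0, 0],
    [0, 0, 0, 0],
    [0, 0, 0, 0]
  ]
}}

```text
clock: 3.28
position: [0.5002, -0.2069, 0.0852]
ee_rot: [2.338, 1.57, -0.569]
force: [-1.6, 0.7, 8.4]
gripper_width: 0.0002
```

lid_2 is firm: 8.4 N with no give. Next is lid_1.

Emit:
{"fn": "arm_command", "kwargs": {
  "deltas": [
    [-2.5, 0, 0, 0],
    [-2.5, 0, 0, 0],
    [0, -2.13, -1.97, 0],
    [0, -2.13, -1.97, 0],
    [0, -2.13, -1.97, 0],
    [0, -2.13, -1.97, 0],
    [0, -2.13, -1.97, 0],
    [0, -2.13, -1.97, 0]
  ]
}}

```text
clock: 3.95
position: [0.5857, -0.0537, 0.1338]
ee_rot: [0.95, 1.571, -1.957]
force: [0.8, -0.1, 0.1]
gripper_width: 0.0007
```

Emit:
{"fn": "arm_command", "kwargs": {
  "deltas": [
    [0, 0, 0, 0],
    [2.0, 0, 0, 0],
    [2.0, 0, 0, 0],
    [1.4, 0, 0, 0],
    [0, 0, 0, 0],
    [0, 0, 0, 0]
  ]
}}

```text
clock: 4.45
position: [0.5847, -0.0552, 0.0793]
ee_rot: [-0.241, 1.569, 3.135]
force: [0.2, 0.6, -1.0]
gripper_width: 0.0
```

Emit:
{"fn": "arm_command", "kwargs": {
  "deltas": [
    [0.2, 0, 0, 0],
    [0.2, 0, 0, 0],
    [0, 0, 0, 0]
  ]
}}

```text
clock: 4.7
position: [0.5856, -0.0552, 0.0765]
ee_rot: [2.7, 1.57, -0.207]
force: [-0.8, -0.1, -0.4]
gripper_width: 0.0004
```

Emit:
{"fn": "arm_command", "kwargs": {
  "deltas": [
    [0.1, 0, 0, 0],
    [0, 0, 0, 0],
    [0, 0, 0, 0]
  ]
}}

```text
clock: 4.95
position: [0.5854, -0.055, 0.0752]
ee_rot: [2.632, 1.57, -0.274]
force: [-0.3, 0.5, -0.4]
gripper_width: 0.0007
```

Emit:
{"fn": "arm_command", "kwargs": {
  "deltas": [
    [0.1, 0, 0, 0],
    [0, 0, 0, 0],
    [0, 0, 0, 0]
  ]
}}

```text
clock: 5.2
position: [0.5852, -0.055, 0.0739]
ee_rot: [0.275, 1.571, -2.631]
force: [0.3, 0.1, 0.0]
gripper_width: 0.0006
```

Emit:
{"fn": "arm_command", "kwargs": {
  "deltas": [
    [0.05, 0, 0, 0],
    [0, 0, 0, 0],
    [0, 0, 0, 0]
  ]
}}

```text
clock: 5.45
position: [0.5852, -0.055, 0.0734]
ee_rot: [0.743, 1.571, -2.164]
force: [0.3, -0.0, -0.2]
gripper_width: 0.0004
```

Emit:
{"fn": "arm_command", "kwargs": {
  "deltas": [
    [0.05, 0, 0, 0],
    [0, 0, 0, 0],
    [0, 0, 0, 0]
  ]
}}

```text
clock: 5.7
position: [0.5853, -0.055, 0.0729]
ee_rot: [2.067, 1.571, -0.84]
force: [-0.2, -1.4, -0.6]
gripper_width: 0.0002
```

Emit:
{"fn": "arm_command", "kwargs": {
  "deltas": [
    [0.05, 0, 0, 0],
    [0, 0, 0, 0],
    [0, 0, 0, 0]
  ]
}}

```text
clock: 5.95
position: [0.5853, -0.055, 0.0725]
ee_rot: [2.3, 1.571, -0.607]
force: [-0.3, -0.2, 0.4]
gripper_width: 0.0002
```

Emit:
{"fn": "arm_command", "kwargs": {
  "deltas": [
    [0.05, 0, 0, 0],
    [0, 0, 0, 0],
    [0, 0, 0, 0]
  ]
}}

```text
clock: 6.2
position: [0.5853, -0.0551, 0.072]
ee_rot: [2.059, 1.57, -0.848]
force: [1.0, -1.0, 0.1]
gripper_width: 0.0006
```

Emit:
{"fn": "arm_command", "kwargs": {
  "deltas": [
    [0.05, 0, 0, 0],
    [0, 0, 0, 0],
    [0, 0, 0, 0]
  ]
}}

```text
clock: 6.45
position: [0.5853, -0.0551, 0.0715]
ee_rot: [2.159, 1.57, -0.747]
force: [0.3, 0.3, 0.5]
gripper_width: 0.0007
```

Emit:
{"fn": "arm_command", "kwargs": {
  "deltas": [
    [0.05, 0, 0, 0],
    [0, 0, 0, 0],
    [0, 0, 0, 0]
  ]
}}

```text
clock: 6.7
position: [0.5853, -0.055, 0.071]
ee_rot: [1.911, 1.571, -0.996]
force: [-0.4, -0.4, 0.3]
gripper_width: 0.0006
```

Run:
```python
from h import *
a=snap('top','t2.png');b=snap('side','s2.png')
x=cv2.resize(a[130:260,200:360],None,fx=3.5,fy=3.5,interpolation=cv2.INTER_CUBIC)[:,:,::-1]
y=cv2.resize(b[120:270,190:340],None,fx=3.5,fy=3.5,interpolation=cv2.INTER_CUBIC)[:,:,::-1]
cv2.imwrite('pics/t2z.png',cv2.convertScaleAbs(x,alpha=1.7));cv2.imwrite('pics/s2z.png',cv2.convertScaleAbs(y,alpha=1.7))
for i in range(3):
    s=arm.sense();print(s['position'],s['force'],s['torque'])
```

```text
[ 0.58530791 -0.05502965  0.07098393] [ 1.14490036 -0.86209883  0.70202754] [-0.17497355 -0.07100092 -0.01696845]
[ 0.58530791 -0.05502965  0.07098393] [ 1.14490036 -0.86209883  0.70202754] [-0.17497355 -0.07100092 -0.01696845]
[ 0.58530791 -0.05502965  0.07098393] [ 1.14490036 -0.86209883  0.70202754] [-0.17497355 -0.07100092 -0.01696845]
```

View pics/s2z.png

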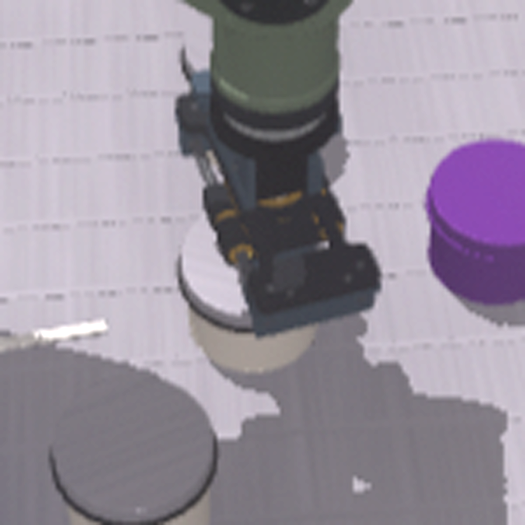

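View pics/t2z.png

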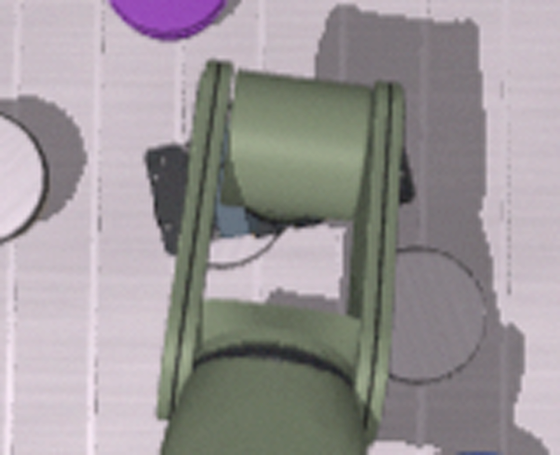

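Emit:
{"fn": "arm_command", "kwargs": {
  "deltas": [
    [0.05, 0, 0, 0],
    [0, 0, 0, 0],
    [0, 0, 0, 0]
  ]
}}

```text
clock: 7.05
position: [0.5853, -0.055, 0.0705]
ee_rot: [2.01, 1.571, -0.897]
force: [0.6, -0.5, 0.8]
gripper_width: 0.0004
```

Emit:
{"fn": "arm_command", "kwargs": {
  "deltas": [
    [0.05, 0, 0, 0],
    [0, 0, 0, 0],
    [0, 0, 0, 0]
  ]
}}

```text
clock: 7.3
position: [0.5853, -0.055, 0.07]
ee_rot: [2.059, 1.571, -0.847]
force: [0.1, -0.5, 1.7]
gripper_width: 0.0005
```

Emit:
{"fn": "arm_command", "kwargs": {
  "deltas": [
    [0.05, 0, 0, 0],
    [0, 0, 0, 0],
    [0, 0, 0, 0]
  ]
}}

```text
clock: 7.55
position: [0.5853, -0.055, 0.0695]
ee_rot: [1.917, 1.571, -0.989]
force: [1.0, -2.1, 1.3]
gripper_width: 0.0002
```

lid_1 rocks: its edge went down about 3.8 mm under 1–2 N. I'll lift off and move to its middle.

Emit:
{"fn": "arm_command", "kwargs": {
  "deltas": [
    [-0.5, 0, 0, 0],
    [-1.0, 0, 0, 0],
    [0, -2.0, 0, 0],
    [0, -2.0, 0, 0],
    [0, 0, 0, 0],
    [0, 0, 0, 0]
  ]
}}

```text
clock: 8.05
position: [0.5759, -0.0154, 0.0851]
ee_rot: [2.694, 1.57, -0.211]
force: [1.8, -0.7, -0.0]
gripper_width: 0.0003
```

Emit:
{"fn": "arm_command", "kwargs": {
  "deltas": [
    [0.4, 0, 0, 0],
    [0.3, 0, 0, 0],
    [0.2, 0, 0, 0],
    [0, 0, 0, 0]
  ]
}}

```text
clock: 8.38
position: [0.5756, -0.0166, 0.0746]
ee_rot: [-0.18, 1.569, -3.088]
force: [-0.4, 0.4, 0.1]
gripper_width: 0.0003
```

Emit:
{"fn": "arm_command", "kwargs": {
  "deltas": [
    [0.1, 0, 0, 0],
    [0.1, 0, 0, 0],
    [0, 0, 0, 0]
  ]
}}

```text
clock: 8.63
position: [0.5761, -0.0163, 0.0734]
ee_rot: [2.01, 1.571, -0.897]
force: [-0.7, -0.3, -0.3]
gripper_width: 0.0007
```

Emit:
{"fn": "arm_command", "kwargs": {
  "deltas": [
    [0.05, 0, 0, 0],
    [0, 0, 0, 0],
    [0, 0, 0, 0]
  ]
}}

```text
clock: 8.88
position: [0.5761, -0.0162, 0.0733]
ee_rot: [2.326, 1.57, -0.581]
force: [-0.6, -1.0, 2.8]
gripper_width: 0.0
```

Emit:
{"fn": "arm_command", "kwargs": {
  "deltas": [
    [0.05, 0, 0, 0],
    [0, 0, 0, 0],
    [0, 0, 0, 0]
  ]
}}

```text
clock: 9.13
position: [0.5761, -0.0162, 0.0732]
ee_rot: [2.451, 1.57, -0.455]
force: [-1.4, -0.1, 5.7]
gripper_width: 0.0007
```

Contact came at 73.3 mm, so the lid sprang back level and is firm so far. I'll press on.

Emit:
{"fn": "arm_command", "kwargs": {
  "deltas": [
    [0.05, 0, 0, 0],
    [0, 0, 0, 0],
    [0, 0, 0, 0]
  ]
}}

```text
clock: 9.38
position: [0.5761, -0.0162, 0.0729]
ee_rot: [2.461, 1.57, -0.446]
force: [-0.7, -1.4, 7.1]
gripper_width: 0.0004
```

Emit:
{"fn": "arm_command", "kwargs": {
  "deltas": [
    [0.05, 0, 0, 0],
    [0, 0, 0, 0],
    [0, 0, 0, 0]
  ]
}}

```text
clock: 9.63
position: [0.5761, -0.0162, 0.0725]
ee_rot: [2.488, 1.57, -0.419]
force: [-2.6, -0.2, 7.5]
gripper_width: 0.0004
```

Emit:
{"fn": "arm_command", "kwargs": {
  "deltas": [
    [0.05, 0, 0, 0],
    [0, 0, 0, 0],
    [0, 0, 0, 0]
  ]
}}

```text
clock: 9.88
position: [0.5761, -0.0162, 0.0721]
ee_rot: [2.497, 1.57, -0.41]
force: [-2.0, -0.8, 7.5]
gripper_width: 0.0005
```

Emit:
{"fn": "arm_command", "kwargs": {
  "deltas": [
    [0.05, 0, 0, 0],
    [0, 0, 0, 0],
    [0, 0, 0, 0]
  ]
}}

```text
clock: 10.13
position: [0.5761, -0.0162, 0.0715]
ee_rot: [2.491, 1.57, -0.416]
force: [-2.6, -0.6, 7.3]
gripper_width: 0.0001
```

It is sliding at about 7–8 N. I'll carry on to the stop, expected at about 69.2 mm.

Emit:
{"fn": "arm_command", "kwargs": {
  "deltas": [
    [0.05, 0, 0, 0],
    [0.05, 0, 0, 0],
    [0.05, 0, 0, 0],
    [0.05, 0, 0, 0],
    [0, 0, 0, 0],
    [0, 0, 0, 0]
  ]
}}

```text
clock: 10.63
position: [0.5761, -0.0162, 0.0695]
ee_rot: [2.487, 1.57, -0.42]
force: [-2.1, -0.1, 8.0]
gripper_width: 0.0005
```

Emit:
{"fn": "arm_command", "kwargs": {
  "deltas": [
    [0.05, 0, 0, 0],
    [0.05, 0, 0, 0],
    [0, 0, 0, 0],
    [0, 0, 0, 0]
  ]
}}

```text
clock: 10.97
position: [0.5761, -0.0162, 0.0693]
ee_rot: [2.596, 1.569, -0.311]
force: [-3.6, -1.9, 11.7]
gripper_width: 0.0008
```

Emit:
{"fn": "arm_command", "kwargs": {
  "deltas": [
    [0.05, 0, 0, 0],
    [0.05, 0, 0, 0],
    [0, 0, 0, 0],
    [0, 0, 0, 0]
  ]
}}

```text
clock: 11.3
position: [0.5762, -0.0162, 0.0693]
ee_rot: [2.647, 1.569, -0.26]
force: [-4.3, -0.6, 18.3]
gripper_width: 0.0005
```

The lid stopped firmly at 69.3 mm, 4.0 mm down, with 18 N on it. Now I'll check steadiness and the pictures.

Emit:
{"fn": "arm_command", "kwargs": {
  "deltas": [
    [0.05, 0, 0, 0],
    [0, 0, 0, 0],
    [0, 0, 0, 0],
    [0, 0, 0, 0],
    [0, 0, 0, 0],
    [0, 0, 0, 0],
    [0, 0, 0, 0],
    [0, 0, 0, 0]
  ]
}}

```text
clock: 11.97
position: [0.5762, -0.0162, 0.0692]
ee_rot: [2.667, 1.569, -0.24]
force: [-5.5, 0.1, 20.9]
gripper_width: 0.0004
```

Run:
```python
from h import *
a=snap('top','t3.png');b=snap('side','s3.png')
s=arm.sense();print(s['clock'],s['position'],s['force'],s['torque'])
```

```text
12.0667 [ 0.57616769 -0.01620167  0.069243  ] [-5.46280726 -0.18524366 20.28112176] [-0.11029324  1.11252853 -0.01604951]
```

View pics/s3.png

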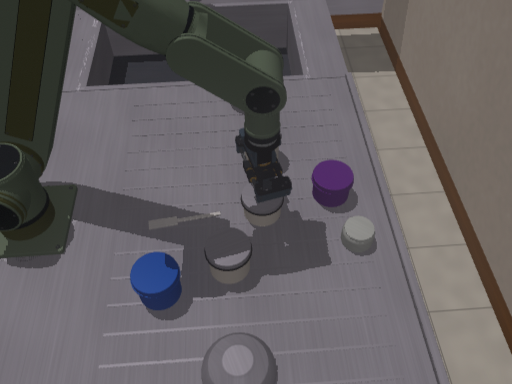

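View pics/t3.png

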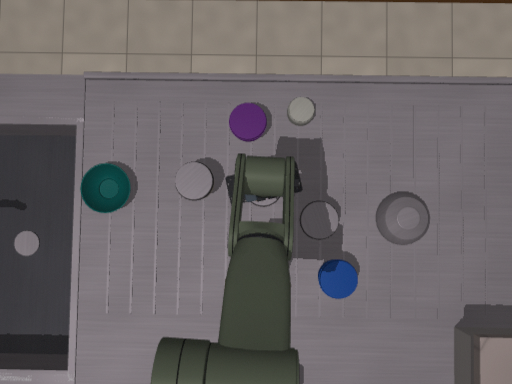

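The pictures show the fingers on lid_1 at about (263,190) in both views. In the top view the bowl (403,218), dish (106,188) and tin (301,110) are where they were, and the side view shows the fork in place at about (185,219). The push is a steady 20 N at an unchanged height, so I'm handing in.

```bash
python3 -c "
from h import *
print(ticket.close_job())"
```

```text
the job is handed in; nothing more can be done
None
```

The loose lid was lid_1, on the short canister. It is now pressed fully home, and the job was handed in at about 12 s with the fingertips still on it.

- **Finding it:** lid_2 stayed firm at its edge under 8.4 N. lid_1's edge went down about 3.8 mm under 1–2 N, and it had sprung back to its starting height when I next touched it. I did not press lid_3, since the loose lid had already been found.
- **Seating it:** pressed in the middle, lid_1 began to slide at about 7–8 N, slightly under the stated 9 N. It moved from 73.3 to 69.3 mm and stopped firmly.
- **Last checks:** the fingertips rest on it with a steady 20 N down, plus about 5 N sideways load, and the height holds at 69.2 mm. In the last pictures the bowl, dish, tin and fork are where they were. The arm hid the seated lid, so that it is home rests on the force and height readings, not on a picture.

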